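Clamp a stamp block in the jig and wedge the bar fast

TASK

The wooden stamp block lies loose in the plywood clamping jig. Push the sliding bar forward by its knob until the block sits square and snug between the bar and the end stop; only then slide the thumb wedge forward along its ramp with firm thumb pressure until it jams the bar fast, without forcing it or crushing the block. Let go of everything and leave the other things on the table alone.

Things in the scene. Friction and masses are not known exactly. Their poses are not given: they have to be found in the camera images.
- jig: clamping jig, fixed: plywood board 350 x 200 x 18 mm. Its own +x is 'forward' (the way the bar closes and the wedge tightens), z up. Origin at table height on the bar's centre line; the board spans x -190 to +160, y -105 to +95 mm. The end stop, a wooden strip on the board, 100 mm wide and 30 high, has its face at x = +130 mm
- ramp (a point): nominal middle of the ramp face (jig x -83, y +40 mm), on the +y side of the bar: wood, 120 mm long, sloping 1:10 towards the bar going forward, springy (25 N per mm across), under an aluminium cover whose top is 46 mm above the table. The ramp is set up to 2.5 mm off nominal across the bar; this is not in the reading, so the jam must be felt
- bar (a joint): travel (m) of the aluminium sliding bar along the jig's +x: 0 is drawn back, about 0.060 is closed on the block seated at the end stop, 0.075 the end of travel. Moving it takes about 3 N. It starts between 0 and 0.02
- bar_knob (a point): middle of the bar's round black knob grip, 18 mm across, 26 high, top 72 mm above the table, on the middle of the crosshead (20 mm in x, 80 in y, top 40 mm above the table); the crosshead's front face is 10 mm ahead of the knob's axis. The rod behind it, 20 mm wide and high, runs along the jig's x axis. Push it home gently: 6 to 12 N felt is snug, 40 N would crush the block
- wedge_tab (a point): middle of the square upright thumb tab, 14 x 14 mm, 30 high (top 68 mm above the table), on the middle of the wooden wedge. The wedge is 80 mm long, 20 high (top 38 mm above the table), 26 wide at the nose (towards jig +x), 34 at the tail, straight side along the bar, low-friction strips below and on top. It lies loose in the lane between bar and ramp
- wedge: the same wedge, 0.06 to 0.13 kg; origin on its underside 35 mm below the tab's middle. It slides freely until it meets bar and ramp, 10 to 75 mm farther forward; then the push needed grows by 2.5 to 4 N per mm. About 17 N (14 to 20) of push on the tab jams it firmly and it stays by friction; under 10 N is too loose, over 25 N forces it. A grip that bears down or sideways adds drag
- block_centre (a point): centre of the stamp block, pale wood on a thin rubber sole, 60 mm along x, 70 along y, 24 high, about 0.12 kg, lying loose on the board between crosshead and end stop, a little turned; seated, its centre is at x = +100 mm in the jig's frame
- block: the same stamp block; origin at the centre of its underside, on the board
- ink_tin: round steel ink tin, 40 mm across, 18 high, standing on the jig's board; bystander, origin under its centre
- tape_roll: roll of paper tape, 52 mm across, 15 high, lying on the jig's board; bystander, origin under its centre
- bone_folder: flat white paper-folding blade, 150 x 22 x 5 mm, beside the jig; bystander
- glue: white glue bottle, 36 mm across, 110 high; bystander
- tumbler: lavender drinking tumbler, 80 mm across, 165 high; bystander
- brush: glue brush lying flat on the table, about 200 mm long; bystander
- spare_block: spare wooden block, 50 x 70 x 24 mm, on the table away from the jig; bystander, stays where it is
Things that resemble listed ones, but are neither listed nor needed, are in the scene too. Leave any blue, green or red look-alike of the wedge alone.

How it is judged (in metres and radians):
On the way, in this order (a step that is already met when the one before it is completed fails the run):
1. the bar is closed on the block, which sits square against the end stop (gaps under 2 mm), the wedge still slack (x of block_centre in the frame of jig above 0.098 m and value of joint bar above 0.058 m and angle between the x axis of block_centre and the x axis of jig, either way round below 0.05 rad and contact force between wedge and bar below 2 N), for 0.2 s.
2. the wedge is jammed against the bar with over 4 N (x of block_centre in the frame of jig above 0.098 m and value of joint bar above 0.058 m and angle between the x axis of block_centre and the x axis of jig, either way round below 0.05 rad and contact force between wedge and bar above 4 N), for 0.2 s.
At the end, for the whole second after the job is handed in: Block centre beyond x = 98 mm of the jig (seated 100), bar joint over 0.058 (closed 0.060), block square to the jig within 0.05 rad, wedge upright (0.1 rad), down in its lane (underside under 5 mm above the board) and pressing on the bar with over 4 N, wedge and block at rest (all of step 2 and angle between wedge's own z axis and vertical below 0.1 rad and linear speed of each of wedge, block below 0.01 m/s and z of wedge in the frame of jig below 0.023 m); the robot touches nothing.
It fails at once if wedge forced: over 24 N between wedge and bar (contact force between wedge and bar above 24 N).
It fails at once if block crushed: over 40 N between bar and block (contact force between bar and block above 40 N).
It fails at once if a bystander is moved by more than 25 mm (distance of any of ink_tin, tape_roll, bone_folder, glue, tumbler, brush, spare_block from where it was at the start of the episode above 0.025 m).
It also fails if it takes over 72 s, if anything falls off the work surface, if the arm or the gripper's body presses on something with over 40 N, if the wrist force passes 120 N, or if a joint passes its speed limit or range.

ROBOT

A 6-joint arm with a two-finger parallel gripper is mounted at the origin on the work surface. World frame = base frame: x ahead of the robot, y to its left, z up, the work surface at z = 0. Lengths are in m, angles in degrees, forces in N, time in s.
With the tool pointing down it reaches from about 0.35 to 0.875 m from the base axis. Payload 4.2 kg.
Tool frame: the origin (TCP) lies on the centre line of the jaws, within the pads' length; the fingertips stand 22 mm ahead of it and the grasp point (between the pads) lies 3 mm ahead of it; z points along the fingers, y is the line along which they close (so a half turn about z gives the same grasp; the last joint's range is limited). The gripper opens to 85 mm and grips with 20 to 120 N. Pads are 22 mm wide; open, the fingers measure 114 mm over their backs; the gripper's body (76 mm by 85 mm) begins 54 mm behind the grasp point. The pads swing forward as they close: fully open they stand 13 mm farther back than shut.
Start: joints at [-60.241, 22.042, 0.453, 0, -68.411, -14.817], TCP at [0.161, -0.604, 0.253] pointing down, gripper open.
Joint ranges: [-179.83, 179.83], [-69.29, 118.12], [-61.27, 80.66], [-181.25, 117.63], [-171.15, -9.14], [-177.46, 177.46]. Speed limits (degrees/s): [159.86, 159.86, 180, 180, 180, 180].

INTERFACE

Orientations are given as a 3x3 rotation matrix whose columns are the frame's x, y, z axes.
In Python, from bench import bot, cams gives the robot as it stands.
- The arm moves only by the shell command python3 -m crank 'ROWS'. ROWS is JSON, one flat list of numbers, 7 for each row, row after row: the shift along the world's x, y, z in m, then the turn, a rotation vector about the world's x, y, z in rad, then the closure, from -1 (fully open) to 1 (shut). In form: [tx, ty, tz, rx, ry, rz, gripper, tx, ty, tz, rx, ry, rz, gripper, ...]. A call has 1 to 10 rows; each row shifts and turns the commanded pose from where the row before left it; what a row does not reach is not made up. A row lasts 1/8 s, in which the tool goes at most 62.5 mm and 10.7 degrees, less where a joint would pass 70% of its speed; a pose out of reach is approached as far as the arm can. A call with a gripper value outside its range is refused whole. The fingers move at their own pace and stop on an object; the grip force is fixed at half the most. Time passes only in rows, so rows that do not move let the fingers close. It gives the time, the measured TCP pose, the force, the opening and the grip force at its end, in the units of the state.
- bot.sense(): the state, without advancing time (a new reading comes with each control period).
- cams.snapshot(name): name is "scene" or "top" or "wrist"; returns a dict with "image" (420x560x3 uint8, red, green, blue), "fx", "fy", "cx", "cy" (pixels), "pose" (4x4, takes a point from camera to world coordinates); the wrist camera has in their place "mount" (4x4, takes a point from camera to tool coordinates, whose origin is the TCP and whose axes are the flange's). Camera axes: x right, y down, z forward; pixel columns grow to the right and rows downward; lengths in m; the calibration is good to about 2 mm. The wrist camera is an equidistant fisheye: a pixel r from the principal point sees the ray r / f radians off the axis. A picture is of the moment at which its call begins: read the wrist's pose just before it. There is no depth.
- bot.hand_in(): hands the job in; it is judged then, once.
The state is a dict: "time_s": time; "joints": joint angles; "qvel": joint speeds; "joint_efforts": joint torques, N m; "ee_pos": TCP position; "orientation": TCP orientation; "ft_force": force on the tool from outside, world axes, zero at the start; "ft_torque": the same for the moment, N m; "width": opening from 0.0 (shut) to 1.0 (fully open); "grip_force": force on a finger pad.
Only numpy, scipy, OpenCV 4.12 (cv2) and the standard library are available. Lean on these libraries where they do the work, as an engineer would, in place of code of your own. Each camera call takes 0.05 s, during which the arm holds its last target. There are 200 camera calls.

## Working session

There is one attempt and no reset: what is moved stays moved. The work goes in short steps, Python scripts to look and compute and a shell command to move; the robot and the scene stay as the last step left them, time stands still between calls to the robot, and variables do not carry over. Pictures are saved under pics/ and viewed, at most 10 in all, crops included, and the job is handed in when it is done.

```bash
mkdir -p pics; ls; python3 - <<'E'
from bench import bot,cams
import cv2
s=bot.sense();print(s)
for n in("top","scene"):
    d=cams.snapshot(n);cv2.imwrite(f"pics/{n}0.png",cv2.resize(d["image"][:,:,::-1],(800,600),interpolation=cv2.INTER_CUBIC))
    print(n,d["fx"],d["fy"],d["cx"],d["cy"],d["pose"])
E
```

```text
pics
{'time_s': 0.0, 'joints': array([-6.02421795e+01,  2.20901612e+01,  3.79804022e-01, -2.99304123e-02,
       -6.84108120e+01, -1.48170199e+01]), 'qvel': array([-0.10550646,  0.07457937, -0.01039199,  0.04133794, -0.06463873,
       -0.07431566]), 'joint_efforts': array([ 5.45842631e-04, -3.92288196e+01,  1.88401741e+01,  4.18631718e+00,
       -4.61119358e-03, -2.59959904e-06]), 'ee_pos': array([ 0.16102896, -0.60334311,  0.25222558]), 'orientation': array([[-9.66242377e-01, -2.57633995e-01, -6.27942718e-04],
       [-2.57634750e-01,  9.66240147e-01,  2.07697105e-03],
       [ 7.16451165e-05,  2.16863731e-03, -9.99997646e-01]]), 'ft_force': array([-0.24119933,  0.79639612,  0.71491836]), 'ft_torque': array([-0.03806137,  0.00057769,  0.02554626]), 'grip_force': 0.0, 'width': 1.0044505738364176}
top 435.00765901352537 435.00765901352537 284.11612339212803 206.51910407711898 [[-0.00832745 -0.97780118  0.20936929  0.28936697]
 [-0.99995207  0.00706468 -0.00677846 -0.00144625]
 [ 0.00514886 -0.2094157  -0.97781315  1.08963597]
 [ 0.          0.          0.          1.        ]]
scene 484.8646102102921 484.8646102102921 285.9939640591629 208.07356902955397 [[ 0.5733082   0.44906654 -0.68531522  1.33925041]
 [ 0.81926718 -0.3253289   0.47218894 -0.54154156]
 [-0.0109086  -0.83216606 -0.5544192   0.73557576]
 [ 0.          0.          0.          1.        ]]
```

View pics/top0.png

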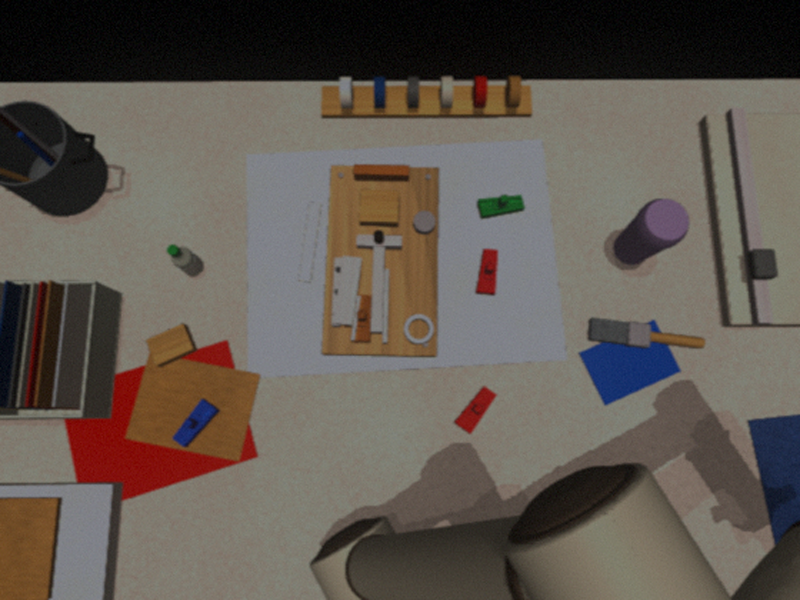

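View pics/scene0.png

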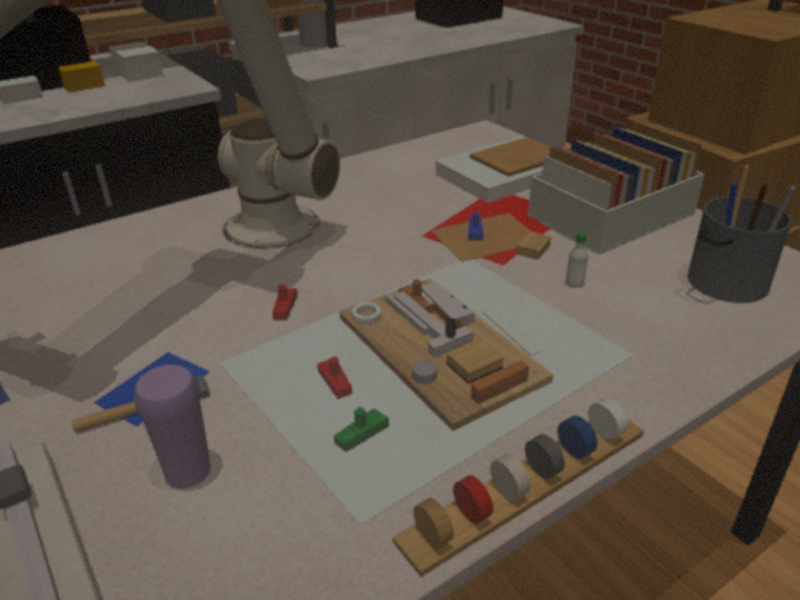

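The top view shows the jig at about (325-438, 165-355), with the knob at (379,237), the block at (379,207) and the end stop at (381,172). The tin is at (424,222) and the tape at (419,329). There are five wedge candidates: brown (362,315), red (487,272), red (475,409), green (500,205) and blue (196,422). The brown one fits: it is wooden and sits in the lane between the rod and the covered ramp. I'll confirm it in a crop.

```bash
python3 - <<'E'
from bench import bot,cams
import cv2,numpy as np
im=np.mean([cams.snapshot("top")["image"].astype(float) for _ in range(4)],0).astype(np.uint8)
c=im[108:258,220:320]
cv2.imwrite("pics/crop1.png",cv2.resize(c[:,:,::-1],(400,600),interpolation=cv2.INTER_CUBIC))
E
```

```text
(no output)
```

View pics/crop1.png

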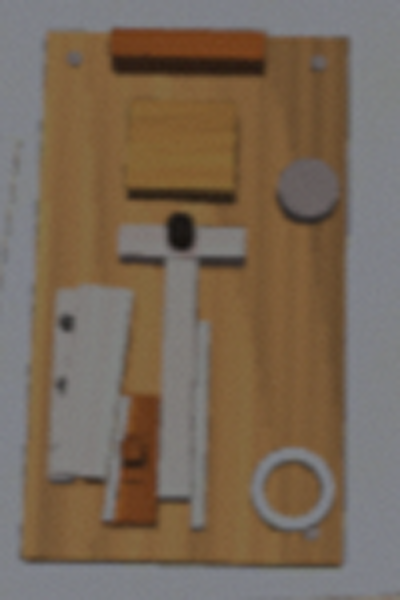

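```bash
cat > h.py <<'E'
from bench import bot,cams
import numpy as np,cv2
def ray(d,u,v,z):
    P=np.array(d["pose"]);r=P[:3,:3]@[(u-d["cx"])/d["fx"],(v-d["cy"])/d["fy"],1];o=P[:3,3]
    return o+r*(z-o[2])/r[2]
E
python3 - <<'E'
from h import *
d=cams.snapshot("top")
for n,u,v,z in [("TL",48,30,.018),("TR",348,38,.018),("BR",342,560,.018),("BL",22,556,.018),
 ("knobtop",180,217,.072),("tabtop",134,442,.068),("chFL",119,226,.04),("chFR",245,229,.04),("rodbackL",158,497,.04),("rodbackR",190,497,.04),
 ("stopFL",112,58,.048),("stopFR",264,61,.048),("blkTL",133,97,.042),("blkTR",240,100,.042),("blkBR",235,193,.042),("blkBL",127,188,.042),
 ("tin",307,188,.036),("tape",292,488,.033),("coverTR",133,290,.046),("coverBL",50,478,.046),("wnoseR",158,394,.038),("wtailR",156,524,.038)]:
    print(n,ray(d,220+u/4,108+v/4,z).round(4))
E
```

```text
TL [0.7652 0.1264 0.018 ]
TR [ 0.7583 -0.0712  0.018 ]
BR [ 0.4137 -0.0608  0.018 ]
BL [0.4177 0.1367 0.018 ]
knobtop [0.6183 0.0373 0.072 ]
tabtop [0.4794 0.0648 0.068 ]
chFL [0.623  0.0769 0.04  ]
chFR [ 0.6205 -0.0024  0.04  ]
rodbackL [0.4504 0.0518 0.04  ]
rodbackR [0.4503 0.0323 0.04  ]
stopFL [0.7325 0.0817 0.048 ]
stopFR [ 0.7298 -0.0153  0.048 ]
blkTL [0.7083 0.0686 0.042 ]
blkTR [7.059e-01 2.000e-04 4.200e-02]
blkBR [0.6436 0.0038 0.042 ]
blkBL [0.6474 0.0719 0.042 ]
tin [ 0.6487 -0.042   0.036 ]
tape [ 0.4565 -0.0301  0.033 ]
coverTR [0.5795 0.0675 0.046 ]
coverBL [0.4617 0.117  0.046 ]
wnoseR [0.515  0.0521 0.038 ]
wtailR [0.4342 0.053  0.038 ]
```

```bash
python3 -m crank '[0.03,0.05,0,0,0,-0.03,1, 0.035,0.05,0,0,0,-0.03,1, 0.035,0.05,0,0,0,-0.03,1, 0.035,0.05,0,0,0,-0.03,1, 0.035,0.05,0,0,0,-0.03,1, 0.035,0.05,0,0,0,-0.03,1, 0.035,0.05,0,0,0,-0.03,1, 0.035,0.05,0,0,0,-0.03,1, 0.035,0.05,0,0,0,-0.03,1, 0.035,0.05,0,0,0,-0.022,1]'
```

```text
time_s: 1.6
ee_pos: [0.5071, -0.1019, 0.2537]
orientation: [[-1.0, 0.031, 0.001], [0.031, 1.0, -0.0], [-0.001, -0.0, -1.0]]
ft_force: [0.5, -0.2, 0.6]
width: 0.001
grip_force: 0.0
```

```bash
python3 -m crank '[0.03,0.05,-0.02,0,0,0,1, 0.03,0.05,-0.02,0,0,0,1, 0.02,0.04,-0.02,0,0,0,1, 0,0,0,0,0,0,1, 0,0,0,0,0,0,1]'; python3 -c "
from bench import bot
s=bot.sense();print(s['orientation'].round(4),s['ee_pos'],s['ft_force'],s['width'])"
```

```text
time_s: 2.22
ee_pos: [0.586, 0.0359, 0.1934]
orientation: [[-1.0, 0.031, -0.0], [0.031, 1.0, -0.0], [0.0, -0.0, -1.0]]
ft_force: [0.5, 0.6, -0.5]
width: 0.002
grip_force: 0.0
[[-9.995e-01  3.090e-02 -3.000e-04]
 [ 3.090e-02  9.995e-01 -3.000e-04]
 [ 3.000e-04 -3.000e-04 -1.000e+00]] [0.58600525 0.03593939 0.19339877] [ 0.48399825  0.60574203 -0.45706188] 0.0015971381754289542
```

```bash
python3 -m crank '[-0.002,0.001,-0.03,0,0,0,1, -0.002,0.001,-0.03,0,0,0,1, 0,0,-0.03,0,0,0,1, 0,0,-0.01,0,0,0,1, 0,0,0,0,0,0,1]'; python3 - <<'E'
from h import *
d=cams.snapshot("scene")
cv2.imwrite("pics/scene2.png",cv2.resize(d["image"][150:320,220:420][:,:,::-1],(700,595),interpolation=cv2.INTER_CUBIC))
P=np.linalg.inv(d["pose"])
def pr(p):
    q=P[:3,:3]@p+P[:3,3];u=np.array([d["fx"]*q[0]/q[2]+d["cx"]-220,d["fy"]*q[1]/q[2]+d["cy"]-150])*3.5;return u.round()
p=bot.sense()["ee_pos"];print(p)
for dz in(0,.022,.035):print(dz,pr(p-[0,0,dz]),pr(p+[.011,-.014,-dz]),pr(p+[.011,.014,-dz]))
print("knobtop",pr(np.array([.6183,.0373,.072])))
E
```

```text
time_s: 2.85
ee_pos: [0.5823, 0.0374, 0.0939]
orientation: [[-0.999, 0.032, 0.0], [0.032, 0.999, -0.0], [-0.0, -0.0, -1.0]]
ft_force: [-0.3, 0.0, 0.8]
width: 0.001
grip_force: 0.0
[0.58288638 0.0377137  0.09460676]
0 [302. 211.] [295. 225.] [328. 212.]
0.022 [301. 238.] [295. 252.] [328. 238.]
0.035 [301. 253.] [295. 268.] [327. 254.]
knobtop [333. 263.]
```

View pics/scene2.png

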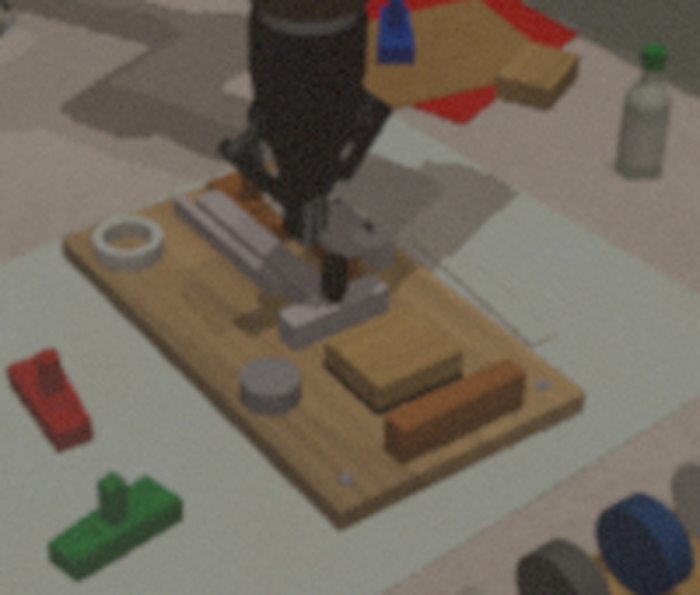

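The fingertips end at about (300,240), which matches 22 mm beyond the TCP. The knob at (335,270) is ahead of them. I'll descend and push.

```bash
python3 -m crank '[0,0,-0.012,0,0,0,1, 0,0,-0.011,0,0,0,1, 0,0,0,0,0,0,1]'; python3 -m crank '[0.005,0,0,0,0,0,1, 0.005,0,0,0,0,0,1, 0.004,0,0,0,0,0,1, 0.004,0,0,0,0,0,1, 0.004,0,0,0,0,0,1, 0.004,0,0,0,0,0,1]'
```

```text
time_s: 3.28
ee_pos: [0.5814, 0.038, 0.0691]
orientation: [[-1.0, 0.031, -0.002], [0.031, 1.0, -0.001], [0.002, -0.001, -1.0]]
ft_force: [-0.3, -0.7, -0.2]
width: -0.001
grip_force: 0.0
time_s: 4.03
ee_pos: [0.608, 0.0379, 0.0703]
orientation: [[-1.0, 0.031, -0.001], [0.031, 1.0, -0.0], [0.001, -0.0, -1.0]]
ft_force: [-3.1, -1.5, 1.7]
width: 0.002
grip_force: 1.6
```

```bash
python3 -m crank '[0.004,0,0,0,0,0,1, 0.004,0,0,0,0,0,1, 0.004,-0.001,0,0,0,0,1, 0.004,0,0,0,0,0,1, 0.004,0,0,0,0,0,1, 0.003,0,0,0,0,0,1, 0.003,0,0,0,0,0,1]'; python3 -m crank '[0.002,0,0,0,0,0,1, 0.002,0,0,0,0,0,1,0.001,0,0,0,0,0,1]'
```

```text
time_s: 4.9
ee_pos: [0.6342, 0.0372, 0.0701]
orientation: [[-1.0, 0.031, -0.0], [0.031, 1.0, -0.0], [0.0, -0.0, -1.0]]
ft_force: [-3.3, 0.9, 1.1]
width: -0.002
grip_force: 1.8
time_s: 5.28
ee_pos: [0.6392, 0.037, 0.0702]
orientation: [[-1.0, 0.031, -0.0], [0.031, 1.0, -0.0], [0.0, -0.0, -1.0]]
ft_force: [-3.8, 0.5, -0.3]
width: -0.003
grip_force: 1.8
```

```bash
python3 -m crank '[0.001,0,0,0,0,0,1, 0.001,0,0,0,0,0,1]' | grep -E 'ee|ft'; python3 -m crank '[0.001,0,0,0,0,0,1,0,0,0,0,0,0,1]'| grep -E 'ee|ft'
```

```text
ee_pos: [0.6411, 0.037, 0.0702]
ft_force: [-2.6, 0.1, -0.2]
ee_pos: [0.6422, 0.037, 0.0702]
ft_force: [-3.3, -0.7, -0.8]
```

```bash
python3 -m crank '[0.001,0,0,0,0,0,1]' | grep -E 'ee|ft'; python3 -m crank '[0.0005,0,0,0,0,0,1,0,0,0,0,0,0,1]'| grep -E 'ee|ft'
```

```text
ee_pos: [0.6429, 0.037, 0.0702]
ft_force: [-3.4, -0.7, -0.5]
ee_pos: [0.6436, 0.037, 0.0702]
ft_force: [-3.4, -1.8, -1.2]
```

```bash
python3 -m crank '[0.0005,0,0,0,0,0,1,0,0,0,0,0,0,1]' | grep -E 'ee|ft'
```

```text
ee_pos: [0.644, 0.037, 0.0702]
ft_force: [-3.7, -2.5, -1.6]
```

```bash
for i in 1; do python3 -m crank '[0.0005,0,0,0,0,0,1,0,0,0,0,0,0,1]' | grep -E 'ee|ft'; python3 -m crank '[0.0005,0,0,0,0,0,1,0,0,0,0,0,0,1]' | grep -E 'ee|ft'; done
```

```text
ee_pos: [0.644, 0.037, 0.0702]
ft_force: [-5.8, -0.5, 0.0]
ee_pos: [0.644, 0.037, 0.0702]
ft_force: [-6.7, -0.3, 1.1]
```

```bash
python3 -m crank '[0.0005,0,0,0,0,0,1,0,0,0,0,0,0,1,0,0,0,0,0,0,1]' | grep -E 'ee|ft';  python3 -m crank '[0.0005,0,0,0,0,0,1,0,0,0,0,0,0,1,0,0,0,0,0,0,1]' | grep -E 'ee|ft|time'; python3 - <<'E'
from h import *
im=np.mean([cams.snapshot("top")["image"].astype(float) for _ in range(2)],0).astype(np.uint8)
cv2.imwrite("pics/crop3.png",cv2.resize(im[108:258,220:320][:,:,::-1],(400,600),interpolation=cv2.INTER_CUBIC))
E
```

```text
ee_pos: [0.6441, 0.037, 0.0702]
ft_force: [-8.3, -1.4, 1.2]
time_s: 7.65
ee_pos: [0.6441, 0.037, 0.0702]
ft_force: [-7.9, -1.6, 2.3]
```

View pics/crop3.png

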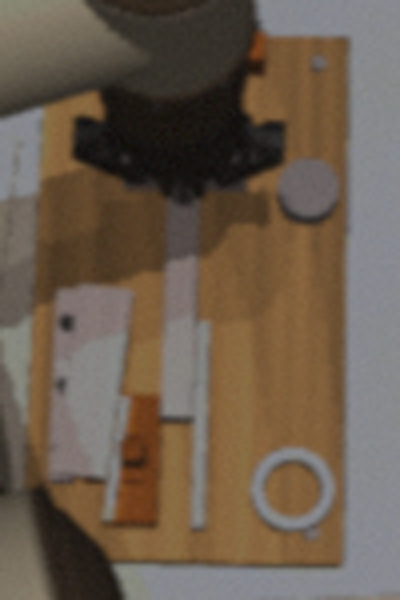

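The rod end has moved from v=497 to v=418 (about 46 mm), and the force is a snug 8 N. I'll back off, rise, and go behind the tab.

```bash
python3 -m crank '[-0.004,0,0,0,0,0,1, -0.01,0,0,0,0,0,1, 0,0,0.025,0,0,0,1, -0.01,0,0.025,0,0,0,1, -0.04,0.007,0,0,0,0,1, -0.045,0.007,0,0,0,0,1, -0.045,0.007,0,0,0,0,1, -0.041,0.007,0,0,0,0,1, 0,0,0,0,0,0,1,0,0,0,0,0,0,1]'; python3 - <<'E'
from h import *
im=np.mean([cams.snapshot("scene")["image"].astype(float) for _ in range(4)],0).astype(np.uint8)
cv2.imwrite("pics/scene4.png",cv2.resize(im[180:300,220:400][:,:,::-1],(800,533),interpolation=cv2.INTER_CUBIC))
E
```

```text
time_s: 9.0
ee_pos: [0.4527, 0.066, 0.1213]
orientation: [[-1.0, 0.03, 0.004], [0.03, 1.0, 0.002], [-0.004, 0.002, -1.0]]
ft_force: [0.2, -0.7, -0.6]
width: 0.003
grip_force: 0.0
```

View pics/scene4.png

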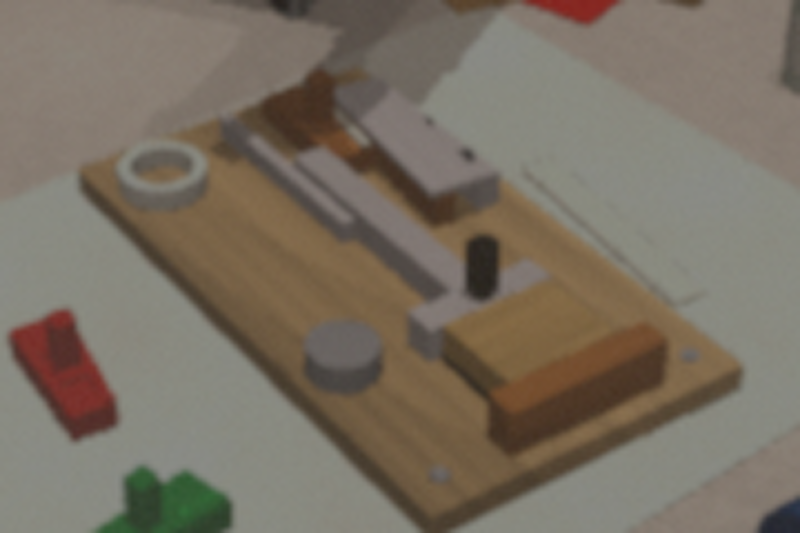

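The block (450-620, 270-390) sits square between the crosshead and the stop with no gap. The wedge tab is at (318,95). Next I descend behind it.

```bash
python3 -m crank '[-0.002,-0.001,-0.025,0,0,0,1, 0,0,-0.02,0,0,0,1, 0,0,-0.004,0,0,0,1, 0,0,0,0,0,0,1]'|grep -E 'ee|ft'; python3 -m crank '[0.003,0,0,0,0,0,1, 0.003,0,0,0,0,0,1, 0.003,0,0,0,0,0,1, 0.003,0,0,0,0,0,1, 0.002,-0.0005,0,0,0,0,1, 0.002,0,0,0,0,0,1]' |grep -E 'ee|ft'
```

```text
ee_pos: [0.4497, 0.0642, 0.0713]
ft_force: [-0.4, 0.6, 0.7]
ee_pos: [0.4652, 0.0636, 0.0713]
ft_force: [-1.0, 1.2, 0.0]
```

```bash
cat > ok.py <<'E'
import sys,re   # prints pose/force; fails (stops the chain) once the push is felt
t=sys.stdin.read();g=lambda k:[float(v) for v in re.search(k+r": \[(.*?)\]",t)[1].split(",")]
print(g("ee_pos"),g("ft_force"));sys.exit(g("ft_force")[0]<-3.5)
E
python3 -m crank '[0.002,0,0,0,0,0,1, 0.002,0,0,0,0,0,1, 0.002,0,0,0,0,0,1]' | python3 ok.py && python3 -m crank '[0.002,0,0,0,0,0,1,0.0015,0,0,0,0,0,1]' | python3 ok.py && python3 -m crank '[0.0015,0,0,0,0,0,1,0.0015,-0.0005,0,0,0,0,1]' | python3 ok.py && python3 -m crank '[0.0015,0,0,0,0,0,1,0.0015,0,0,0,0,0,1]' | python3 ok.py && python3 -m crank '[0.0015,0,0,0,0,0,1,0.0015,0,0,0,0,0,1]' | python3 ok.py && python3 -m crank '[0.0015,0,0,0,0,0,1,0.0015,0,0,0,0,0,1]' | python3 ok.py
```

```text
[0.4713, 0.0637, 0.0713] [-0.4, -0.7, 0.3]
[0.4748, 0.0637, 0.0713] [-0.0, 0.3, -0.1]
[0.4778, 0.0632, 0.0713] [0.3, 0.6, 1.0]
[0.4808, 0.0631, 0.0713] [0.6, 0.2, 0.7]
[0.4838, 0.0632, 0.0713] [0.5, 0.6, 0.5]
[0.4868, 0.0632, 0.0713] [0.7, 0.4, -0.1]
```

```bash

python3 -m crank '[0.0015,0,0,0,0,0,1,0.0015,-0.0005,0,0,0,0,1]' | python3 ok.py && python3 -m crank '[0.0015,0,0,0,0,0,1,0.0015,0,0,0,0,0,1]' | python3 ok.py && python3 -m crank '[0.0015,0,0,0,0,0,1,0.0015,0,0,0,0,0,1]' | python3 ok.py && python3 -m crank '[0.0015,0,0,0,0,0,1,0.0015,0,0,0,0,0,1]' | python3 ok.py
python3 - <<'E'
from h import *
a=cams.snapshot("top")["image"][108:258,220:320];b=cams.snapshot("scene")["image"][150:270,220:380]
cv2.imwrite("pics/both5.png",np.hstack([cv2.resize(a,(370,555),interpolation=2),cv2.resize(b[:,:120],(430,430),interpolation=2)[:555,:] if 0 else cv2.copyMakeBorder(cv2.resize(b[:,:120],(430,430),interpolation=2),0,125,0,0,0)])[:,:,::-1])
E
```

```text
[0.4898, 0.0627, 0.0713] [0.1, -0.1, -0.8]
[0.4928, 0.0626, 0.0713] [0.2, 0.3, -0.4]
[0.4958, 0.0627, 0.0713] [-1.0, -0.1, 0.3]
[0.4986, 0.0626, 0.0713] [0.4, 0.1, 0.6]
```

View pics/both5.png

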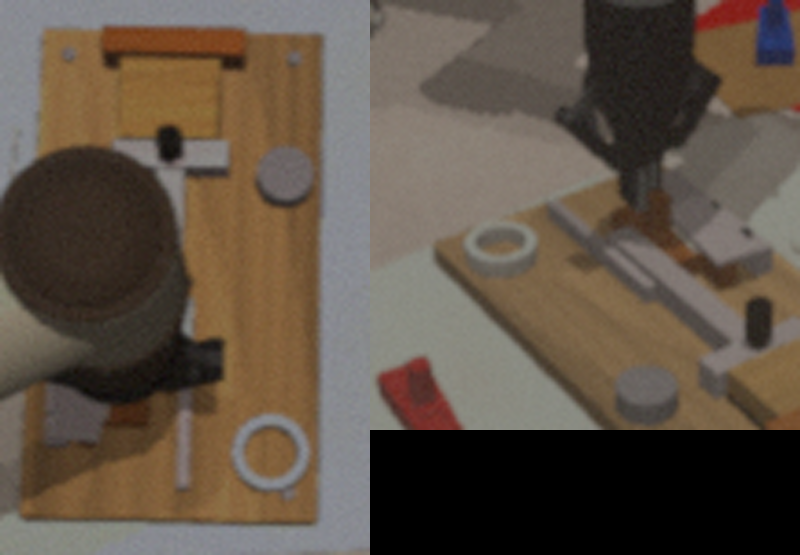

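The wedge tail in the top view is now at v≈425, which is about 38 mm further forward, so the wedge is moving ahead of the fingers. The block and bar are still closed. I'll continue.

```bash

python3 -m crank '[0.0015,0,0,0,0,0,1,0.0015,0,0,0,0,0,1]' | python3 ok.py && python3 -m crank '[0.0015,0,0,0,0,0,1,0.0015,-0.0005,0,0,0,0,1]' | python3 ok.py && python3 -m crank '[0.0015,0,0,0,0,0,1,0.0015,0,0,0,0,0,1]' | python3 ok.py && python3 -m crank '[0.0015,0,0,0,0,0,1,0.0015,0,0,0,0,0,1]' | python3 ok.py && python3 -m crank '[0.0015,0,0,0,0,0,1,0.0015,0,0,0,0,0,1]' | python3 ok.py && python3 -m crank '[0.0015,0,0,0,0,0,1,0.0015,-0.0005,0,0,0,0,1]' | python3 ok.py && python3 -m crank '[0.0015,0,0,0,0,0,1,0.0015,0,0,0,0,0,1]' | python3 ok.py && python3 -m crank '[0.0015,0,0,0,0,0,1,0.0015,0,0,0,0,0,1]' | python3 ok.py
```

```text
[0.5006, 0.0624, 0.0711] [-4.7, 2.0, 3.2]
```

```bash

python3 -m crank '[0,0,0,0,0,0,1]' | python3 ok.py; python3 -m crank '[0.001,0,0,0,0,0,1,0,0,0,0,0,0,1]' | python3 ok.py; python3 -m crank '[0,0,0,0,0,0,1]' | python3 ok.py
```

```text
[0.5007, 0.0624, 0.0711] [-5.1, 0.7, 3.0]
[0.5014, 0.0623, 0.0711] [-6.4, 1.5, 4.7]
[0.5014, 0.0624, 0.0711] [-6.4, 1.6, 4.2]
```

```bash

python3 -m crank '[0.001,0,0.0005,0,0,0,1,0,0,0,0,0,0,1]' | python3 ok.py; python3 -m crank '[0.001,0,0,0,0,0,1,0,0,0,0,0,0,1]' | python3 ok.py; python3 -m crank '[0,0,0,0,0,0,1]' | python3 ok.py
```

```text
[0.502, 0.0623, 0.0714] [-6.8, 1.9, 3.9]
[0.5024, 0.0623, 0.0714] [-8.1, 2.5, 5.3]
[0.5024, 0.0623, 0.0714] [-7.8, 2.4, 5.2]
```

```bash

python3 -m crank '[0.001,0.0005,0.0005,0,0,0,1,0.001,0,0,0,0,0,1,0,0,0,0,0,0,1]' | python3 ok.py; python3 -m crank '[0.001,0,0.0005,0,0,0,1,0,0,0,0,0,0,1]' | python3 ok.py; python3 -m crank '[0,0,0,0,0,0,1]' | python3 ok.py
```

```text
[0.5034, 0.0623, 0.0716] [-9.9, 1.0, 5.8]
[0.504, 0.0622, 0.0719] [-9.2, 1.9, 5.4]
[0.504, 0.0622, 0.0719] [-9.9, 3.1, 4.2]
```

```bash

python3 -m crank '[0.001,0.0005,0.0005,0,0,0,1,0.001,0,0,0,0,0,1,0,0,0,0,0,0,1]' | python3 ok.py; python3 -m crank '[0.001,0,0.0005,0,0,0,1,0,0,0,0,0,0,1]' | python3 ok.py; python3 -m crank '[0.001,0,0,0,0,0,1,0,0,0,0,0,0,1]' | python3 ok.py;python3 -m crank '[0,0,0,0,0,0,1]' | python3 ok.py
```

```text
[0.5047, 0.0622, 0.072] [-12.7, 2.2, 5.9]
[0.5049, 0.0622, 0.0721] [-13.2, 3.4, 5.0]
[0.5055, 0.0622, 0.0721] [-14.2, 3.9, 5.8]
[0.5054, 0.0622, 0.0721] [-14.0, 3.8, 6.1]
```

```bash

python3 -m crank '[0.001,0,0,0,0,0,1,0,0,0,0,0,0,1]' | python3 ok.py;python3 -m crank '[0.001,0,0,0,0,0,1,0,0,0,0,0,0,1]' | python3 ok.py;python3 -m crank '[0,0,0,0,0,0,1]' | python3 ok.py
```

```text
[0.5059, 0.0621, 0.0721] [-15.0, 4.9, 7.9]
[0.5065, 0.0621, 0.0721] [-17.2, 4.9, 8.3]
[0.5064, 0.0621, 0.0721] [-16.2, 4.0, 8.1]
```

```bash

python3 -m crank '[0.0007,0,0,0,0,0,1,0,0,0,0,0,0,1,0,0,0,0,0,0,1]' | python3 ok.py; python3 -m crank '[-0.005,0,0,0,0,0,1,-0.008,0,0,0,0,0,1,-0.01,0,0,0,0,0,1,0,0,0.04,0,0,0,1,-0.01,-0.04,0.05,0,0,0,1,-0.02,-0.06,0.03,0,0,0,1,-0.02,-0.06,0,0,0,0,1,0,-0.06,0,0,0,0,1,0,-0.06,0,0,0,0,1,0,0,0,0,0,0,1]' ; python3 - <<'E'
from h import *
a=np.mean([cams.snapshot("top")["image"].astype(float) for _ in range(3)],0).astype(np.uint8)[108:258,220:320];b=cams.snapshot("scene")["image"][170:300,220:360]
cv2.imwrite("pics/both6.png",np.hstack([cv2.resize(a,(370,555),interpolation=2),cv2.copyMakeBorder(cv2.resize(b,(430,400),interpolation=2),0,155,0,0,0)])[:,:,::-1])
E
```

```text
[0.5067, 0.0621, 0.0721] [-18.4, 5.5, 9.7]
time_s: 18.55
ee_pos: [0.4439, -0.2112, 0.189]
orientation: [[-0.999, 0.038, 0.002], [0.038, 0.999, -0.001], [-0.002, -0.001, -1.0]]
ft_force: [-0.0, -0.0, 0.2]
width: -0.003
grip_force: 0.0
```

View pics/both6.png

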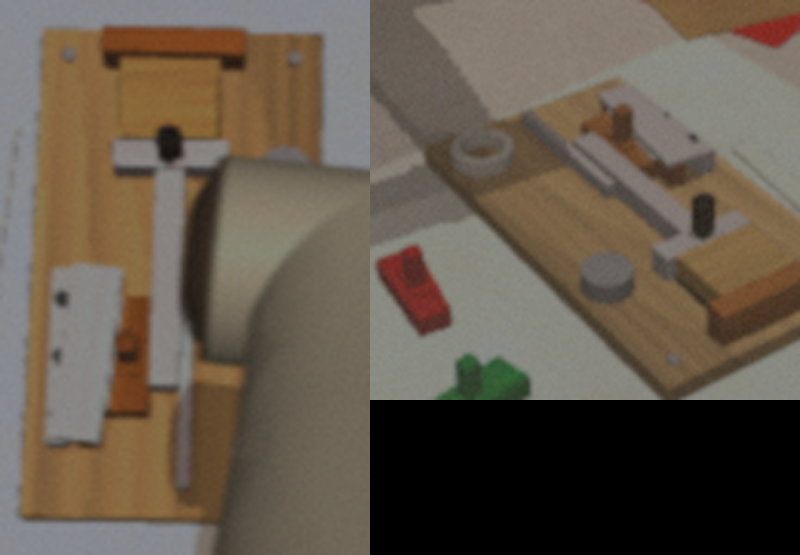

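The block sits square against the stop at (170,97). The wedge is upright and jammed at (127,350). The tin and tape are where they started, and the gripper is clear of everything.

```bash
python3 -c "
from bench import bot
print(bot.hand_in())"
```

```text
the job is handed in; nothing more can be done
None
```

I handed the job in, and no verdict came back. The bar is closed, with the block looking square and snug against the end stop, and the wedge was jammed with about 18 N of push. The gripper is clear of everything, and the other things on the jig look untouched.

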